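Recharge the display case's desiccant: spread the canisters and hold the dryer on boost

ROBOT

A 7-joint arm with a two-finger parallel gripper is mounted at the origin on the work surface. World frame = base frame: x ahead of the robot, y to its left, z up, the work surface at z = 0. Lengths are in m, angles in rad, forces in N, time in s.
With the tool pointing down it reaches from about 0.4 to 0.875 m from the base axis. Payload 19.3 kg.
Tool frame: the origin (TCP) lies on the centre line of the jaws, within the pads' length; the fingertips stand 25 mm ahead of it and the grasp point (between the pads) lies 6 mm ahead of it (tips_ahead is the distance from the TCP to the fingertips, in m); z points along the fingers, y is the direction in which the jaws open and shut (so a half turn about z gives the same grasp; the last joint's range is limited). The gripper opens to 85 mm and grips with 20 to 120 N. Pads are 22 mm wide; open, the fingers measure 114 mm over their backs; the gripper's body (76 mm by 85 mm) begins 54 mm behind the grasp point. The pads swing forward as they close: fully open they stand 13 mm farther back than shut.
Start: joints at [-1.197, 0.521, -0.036, 1.599, 0.021, 1.021, -0.113], TCP at [0.268, 0.564, 0.256] pointing down, gripper open.
Joint ranges: [-2.91, 2.91], [-0.3, 2.13], [-1.5, 1.42], [0.17, 2.43], [-1.26, 4.41], [0.16, 1.93], [-2.52, 2.52]. Speed limits (rad/s): [1.89, 1.89, 2.39, 2.39, 3.01, 3.01, 3.01].

INTERFACE

Orientations are given as [roll, pitch, yaw] about the fixed x, y, z axes, in that order (R = Rz(yaw) Ry(pitch) Rx(roll)).
In Python, from workcell import observe, grab_frame, job_done, outline_of, tips_ahead gives the robot as it stands. The module is installed in compiled form; this text tells all that it offers.
- The arm moves only by the tool move_arm, never from a script. Its argument "motion" is a list of rows, each a list of 2 entries, a list of its own where there are three numbers: the shift along the world's x, y, z in mm, then the turn, a rotation vector about the world's x, y, z in rad. A call has 1 to 12 rows; each row is the pose to reach, as a shift and turn from the pose commanded when the call began; what a row does not reach only later rows make up. A row lasts 1/8 s, in which the tool goes at most 62.5 mm and 10.7 degrees, less where a joint would pass 70% of its speed; a pose out of reach is approached as far as the arm can. A call with a gripper value outside its range is refused whole. "jaw" is the finger opening in mm, from 0 to 85.4, set as the call begins (left out, the last holds). The fingers move at their own pace and stop on an object; "grip_force" is the grip in N (left out, the last holds). Time passes only in rows, so rows that repeat a pose let the fingers close. It gives the time, the measured TCP pose, the force and the opening at its end, in the units of the state.
- observe(): the state, without advancing time (a new reading comes with each control period).
- grab_frame(name): name is "side" or "top" or "wrist"; returns a dict with "frame" (384x512x3 uint8, red, green, blue), "fx", "fy", "cx", "cy" (pixels), "T" (4x4, takes a point from camera to world coordinates); the wrist camera has in their place "mount" (4x4, takes a point from camera to tool coordinates, whose origin is the TCP and whose axes are the flange's). Camera axes: x right, y down, z forward; pixel columns grow to the right and rows downward; lengths in m; the calibration is good to about 2 mm. A picture is of the moment at which its call begins: read the wrist's pose just before it. There is no depth.
- job_done(): hands the job in, once; it reports no verdict.
Trained networks look in the newest picture that a camera, given by its name, has taken for a name from the list of things; names that differ only in an ending like _2 or _b are one class to them, and where a whole thing is asked for, a point or a joint stands for the part that bears it (a point fixed in the world has none). Each returns a list of dicts, best first, with "score" (0 to 1); they miss things now and then, are a little off and sometimes report something else, mostly with a low value. They report only what shows in the picture. A call takes as long as a camera call.
- outline_of(label, camera): "pixels" (384x512 bool, what is visible of it) and "pixel" ([column, row] in pixels, amid what is visible of it).
The state is a dict: "clock": time; "qpos": joint angles; "qd": joint speeds; "joint_efforts": joint torques, N m; "position": TCP position; "tool_rot": TCP orientation; "force": force on the tool from outside, world axes, zero at the start; "moment": the same for the moment, N m; "grip_width": finger opening in m.
Only numpy, scipy, OpenCV 4.12 (cv2) and the standard library are available. Lean on these libraries where they do the work, as an engineer would, in place of code of your own. Each camera call takes 0.05 s, during which the arm holds its last target.

TASK

Spread the heap of four desiccant canisters over the dryer's perforated deck in one even layer: one in each quarter of the deck, all resting on the deck inside its rim, with at least a finger's width clear between any two. Then push the dryer's spring-return lever dial clockwise past its first two clicks to the third, the hold-to-run boost, and keep it there against its spring: finish while still holding it, since it runs back to off if let go. Leave the other things on the desk alone.

Things in the scene. Friction and masses are not known exactly. Their poses are not given: they have to be found in the camera images.
- deck (a point): Centre of the dryer's perforated steel deck, on its top face, 66 mm above the desk. Axes: z up, x to the dryer's back, y to its deck end (console with the dial at -y). Inside the rim the deck is 150 mm (x) by 170 mm (y); x = 0 and y = 0 part it into quarters. Rim 6 mm wide, 6 mm above the deck. The white dryer is fixed, 200 mm (x) by 360 mm (y).
- can1_mid (a point): desiccant canister: upright aluminium cylinder, 32 mm diameter, 30 mm high, about 35 g, blue band low on its side, pierced flat lid; this point is its centre, 15 mm above its underside. One of the three that stand on the deck, 3 mm apart in a triangle.
- can2_mid (a point): desiccant canister: upright aluminium cylinder, 32 mm diameter, 30 mm high, about 35 g, blue band low on its side, pierced flat lid; this point is its centre, 15 mm above its underside. Another of the three that stand on the deck.
- can3_mid (a point): desiccant canister: upright aluminium cylinder, 32 mm diameter, 30 mm high, about 35 g, blue band low on its side, pierced flat lid; this point is its centre, 15 mm above its underside. Another of the three that stand on the deck.
- can4_mid (a point): desiccant canister: upright aluminium cylinder, 32 mm diameter, 30 mm high, about 35 g, blue band low on its side, pierced flat lid; this point is its centre, 15 mm above its underside. Starts on top of the other three.
- can1: The same canister as can1_mid, origin at the centre of its underside.
- can2: The same canister as can2_mid, origin at the centre of its underside.
- can3: The same canister as can3_mid, origin at the centre of its underside.
- can4: The same canister as can4_mid, origin at the centre of its underside.
- dial_axis (a point): Point on the vertical axis of the lever dial on the dryer's dark console, 92 mm above the desk, 22 mm above the console top; in the deck's axes at x 0, y -185, z +26 mm. Axes as deck. Black dial skirt 60 mm in diameter up to 78 mm above the desk, hub 34 mm in diameter up to 88 mm. Ring, 1 yellow, 2 orange, 3 red dots on the console mark off and clicks 1 to 3.
- lever_tip (a point): The place to push: middle of the dial's aluminium lever, 42 mm from the dial axis, half-way up it (92 mm above the desk). The lever is a straight bar 14 mm wide, 24 mm tall (80 to 104 mm above the desk), from 16 mm behind the axis to 54 mm ahead of it, a red line on top near its end. Pushing there takes about 2 to 5 N, across the lever.
- lever: The turning part of the dial: skirt, hub and lever. Origin on the dial axis, 70 mm above the desk; x points along the lever to its long end, z up.
- dial (a joint): Turn of the lever dial (rad), clockwise from above. At value q the lever points at the angle -pi/2 + 0.625 - q from the dryer's x axis (anticlockwise positive). 0 is off; sprung clicks at 0.42, 0.84, 1.26 (1.15 and up counts as the third), stop at 1.32. A spring returns it to 0 from everywhere: 0.06 N m at 0, 0.13 at 1.26; the clicks add or take up to 0.05.
- bench_block: Bystander: black anodised aluminium bench block with round holes, 80 x 60 x 26 mm, loose on the desk. Origin at the centre of its underside.
- blower: Bystander: red silicone bulb blower standing on its flat foot, 59 mm in diameter, black nozzle up to 122 mm. Origin at the centre of its underside.
- loupe: Bystander: black eye loupe, 40 mm in diameter, 36 mm high, loose on the desk. Origin at the centre of its underside.
- spring_bar_tool: Bystander: steel spring bar tool, 134 mm long and 9 mm thick, lying in the bamboo tray. Origin at its middle, underneath; x along it.
- watch: Bystander: steel watch head without strap, 41 mm in diameter, 10 mm high, lying in the bamboo tray. Origin at the centre of its underside.
- tray_mid (a point): Bystander: fixed bamboo tray with one divider along its length, 200 x 120 x 20 mm; this point is its middle, 10 mm above the desk, x along its length.
- door_knob (a point): Bystander: small steel knob of the swing door of the smoked acrylic display case (170 x 240 x 200 mm, at the left of the desk), which stands ajar.

How it is judged:
On the way, in this order (a step that is already met when the one before it is completed fails the run):
1. the canisters are spread in one even layer on the deck, one in each quarter, none near another, and let go (((x of can1_mid in the frame of deck below 0 m and y of can1_mid in the frame of deck below 0 m) or (x of can2_mid in the frame of deck below 0 m and y of can2_mid in the frame of deck below 0 m) or (x of can3_mid in the frame of deck below 0 m and y of can3_mid in the frame of deck below 0 m) or (x of can4_mid in the frame of deck below 0 m and y of can4_mid in the frame of deck below 0 m)) and ((x of can1_mid in the frame of deck below 0 m and y of can1_mid in the frame of deck above 0 m) or (x of can2_mid in the frame of deck below 0 m and y of can2_mid in the frame of deck above 0 m) or (x of can3_mid in the frame of deck below 0 m and y of can3_mid in the frame of deck above 0 m) or (x of can4_mid in the frame of deck below 0 m and y of can4_mid in the frame of deck above 0 m)) and ((x of can1_mid in the frame of deck above 0 m and y of can1_mid in the frame of deck below 0 m) or (x of can2_mid in the frame of deck above 0 m and y of can2_mid in the frame of deck below 0 m) or (x of can3_mid in the frame of deck above 0 m and y of can3_mid in the frame of deck below 0 m) or (x of can4_mid in the frame of deck above 0 m and y of can4_mid in the frame of deck below 0 m)) and ((x of can1_mid in the frame of deck above 0 m and y of can1_mid in the frame of deck above 0 m) or (x of can2_mid in the frame of deck above 0 m and y of can2_mid in the frame of deck above 0 m) or (x of can3_mid in the frame of deck above 0 m and y of can3_mid in the frame of deck above 0 m) or (x of can4_mid in the frame of deck above 0 m and y of can4_mid in the frame of deck above 0 m)) and x of can1_mid in the frame of deck between -0.066 and 0.066 m and y of can1_mid in the frame of deck between -0.076 and 0.076 m and z of can1_mid in the frame of deck between 0.01 and 0.02 m and contact force between each of the arm, the fingers and can1 below 0.2 N and linear speed of each of can1, can2, can3, can4 below 0.02 m/s and horizontal distance between can1_mid and can2_mid above 0.044 m and horizontal distance between each of can1_mid, can2_mid and can3_mid above 0.044 m and horizontal distance between each of can1_mid, can2_mid, can3_mid and can4_mid above 0.044 m and x of can2_mid in the frame of deck between -0.066 and 0.066 m and y of can2_mid in the frame of deck between -0.076 and 0.076 m and z of can2_mid in the frame of deck between 0.01 and 0.02 m and contact force between each of the arm, the fingers and can2 below 0.2 N and x of can3_mid in the frame of deck between -0.066 and 0.066 m and y of can3_mid in the frame of deck between -0.076 and 0.076 m and z of can3_mid in the frame of deck between 0.01 and 0.02 m and contact force between each of the arm, the fingers and can3 below 0.2 N and x of can4_mid in the frame of deck between -0.066 and 0.066 m and y of can4_mid in the frame of deck between -0.076 and 0.076 m and z of can4_mid in the frame of deck between 0.01 and 0.02 m and contact force between each of the arm, the fingers and can4 below 0.2 N), for 0.2 s.
2. the lever dial is held at its third click (value of joint dial above 1.15 rad and contact force between any of the fingers, the arm and lever above 0.5 N), for 0.5 s.
At the end, for the whole second after the job is handed in: The robot holds the dial at its third click (1.15 rad or more, over 0.5 N on the lever). The canisters rest untouched on the deck in one layer (centres 10 to 20 mm above it, within 66 mm of its centre in x, 76 mm in y), one in each quarter, centres 44 mm or more apart (all of step 1 and all of step 2); the arm keeps its last pose, push and grip.
It fails at once if the bench block, blower, loupe, spring bar tool or watch is pushed more than 30 mm (distance of any of bench_block, blower, loupe, spring_bar_tool, watch from where it was at the start of the episode above 0.03 m).
It fails at once if the display case's door is swung by more than 40 mm at its knob (distance of door_knob from where it was at the start of the episode above 0.04 m).
It also fails if it takes over 67 s, if anything falls off the work surface, if the arm or the gripper's body presses on something with over 40 N, if the wrist force passes 120 N, or if a joint passes its speed limit or range.

## Working session

There is one attempt and no reset: what is moved stays moved. The work goes in short steps, Python scripts to look and compute and a tool call to move; the robot and the scene stay as the last step left them, time stands still between calls to the robot, and variables do not carry over. Pictures are saved under pics/ and viewed, and the job is handed in when it is done.

Besides the shell and the picture viewer there is one more tool, called after "Emit:" as name(argument=value, ...) on one line, values as JSON. move_arm: Moves the arm, as the interface text tells. Its arguments: {"type":"object","properties":{"motion":{"type":"array"},"jaw":{"type":"number"},"grip_force":{"type":"number"}},"required":["motion"]}

```bash
mkdir -p pics; ls
python3 - <<'E'
from workcell import *
import cv2,numpy as np
print(observe(),tips_ahead)
for n in ["top","side","wrist"]:
    f=grab_frame(n); cv2.imwrite(f"pics/{n}0.png",f["frame"][:,:,::-1])
    print(n,f["fx"],f["cx"],f["cy"],f.get("T",f.get("mount")))
    for l in ["can1","can4","lever","dial_axis","deck","lever_tip"]:
        try:
            for o in outline_of(l,n)[:5]: print(n,l,round(o["score"],2),o["pixel"],o["pixels"].sum())
        except Exception as e: print(l,e)
E
```

```text
pics
{'clock': 0.0, 'qpos': array([-1.1972113 ,  0.52201151, -0.03636073,  1.59999226,  0.02119837,
        1.0210663 , -0.11281555]), 'qd': array([-0.00156507,  0.00085257, -0.00018121, -0.00148881,  0.00056352,
        0.00098604, -0.00080553]), 'joint_efforts': array([ 2.49393488e-03, -9.27099967e+01,  1.98158652e+00, -3.69953156e+01,
        1.80634763e-02,  8.02283641e-03, -2.60473439e-05]), 'position': array([0.26823672, 0.56418619, 0.25573253]), 'tool_rot': array([-3.14050156e+00,  5.85012520e-05,  2.69780989e+00]), 'force': array([ 0.04493708,  0.09943887, -0.68526907]), 'moment': array([ 0.03400385,  0.03819311, -0.01576945]), 'grip_width': 0.0852893386128322} 0.025
top 367.02220083748483 254.92909675762667 193.26806376857633 [[-0.01465442 -0.9980757   0.06025063  0.39435495]
 [-0.99987267  0.01424684 -0.00718879 -0.0298635 ]
 [ 0.00631658 -0.06034831 -0.99815739  1.38403919]
 [ 0.          0.          0.          1.        ]]
top can1 0.49 [240.5, 185.5] 44
top can1 0.37 [227.5, 183.6] 49
top can4 0.49 [240.5, 185.5] 44
top can4 0.37 [227.5, 183.6] 49
top lever 0.62 [281.4,
[... 501 characters left out ...]
0.41 [253.6, 173.5] 146
side can1 0.4 [261.8, 180.6] 95
side can4 0.65 [220.4, 117.1] 264
side can4 0.61 [177.6, 372.6] 307
side can4 0.49 [246.2, 172.1] 27
side can4 0.41 [253.6, 173.5] 146
side can4 0.4 [261.8, 180.6] 95
side lever 0.87 [278.7, 230.0] 445
side dial_axis 0.93 [273.5, 213.3] 7192
side deck 0.79 [270.3, 218.5] 7375
side lever_tip 0.61 [277.8, 227.4] 419
wrist 340.5905360626106 258.4906150793845 192.4665574051865 [[-3.73112388e-04 -9.65363380e-01 -2.60908805e-01  6.72547342e-02]
 [ 9.99999903e-01 -2.99362695e-04 -3.22406018e-04 -5.17543458e-04]
 [ 2.33132601e-04 -2.60908900e-01  9.65363399e-01 -1.17731184e-01]
 [ 0.00000000e+00  0.00000000e+00  0.00000000e+00  1.00000000e+00]]
```

```bash
python3 -c "
import cv2
for n in ['top','side']:
    i=cv2.imread(f'pics/{n}0.png'); cv2.imwrite(f'pics/{n}0b.png',cv2.resize(i,(800,600),interpolation=3))
i=cv2.imread('pics/top0.png')[110:230,190:340];cv2.imwrite('pics/top0c.png',cv2.resize(i,None,fx=5,fy=5,interpolation=2))
i=cv2.imread('pics/side0.png')[120:280,190:350];cv2.imwrite('pics/side0c.png',cv2.resize(i,None,fx=3.7,fy=3.7,interpolation=2))
"
```

```text
(no output)
```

View pics/top0b.png

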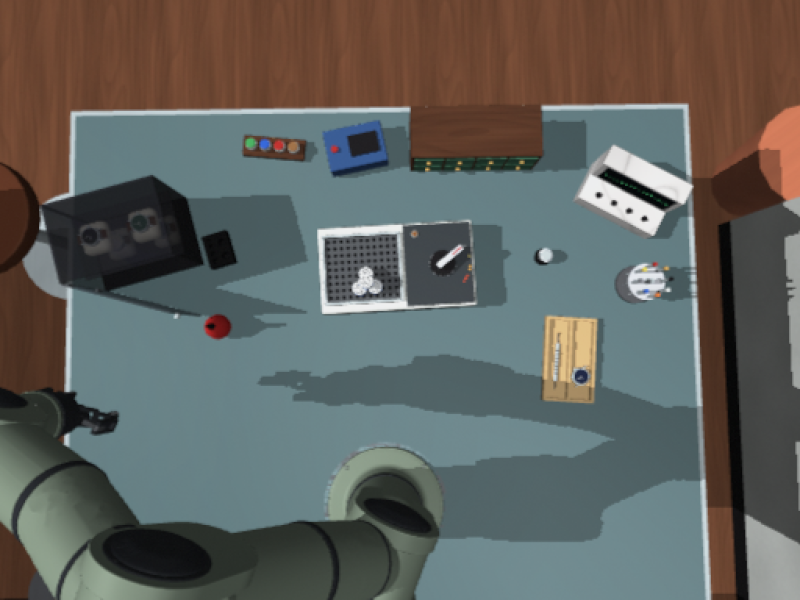

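View pics/side0b.png

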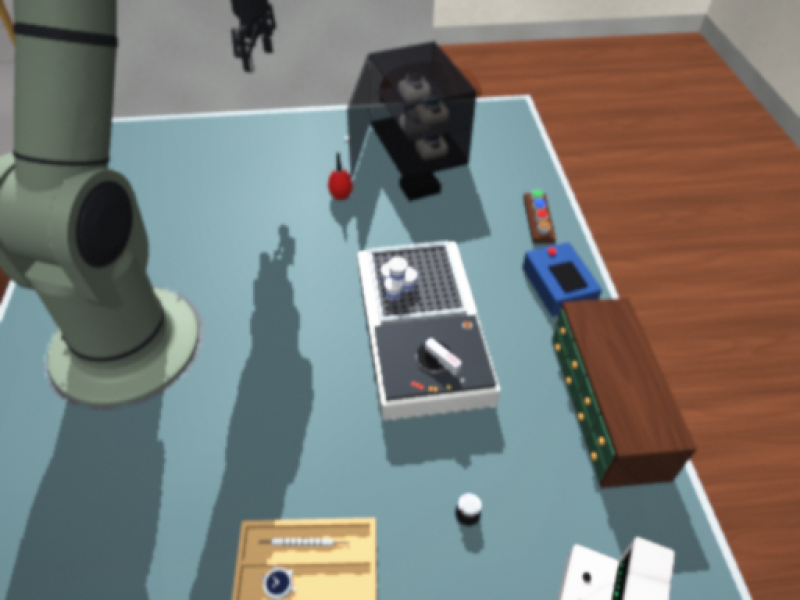

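View pics/top0c.png

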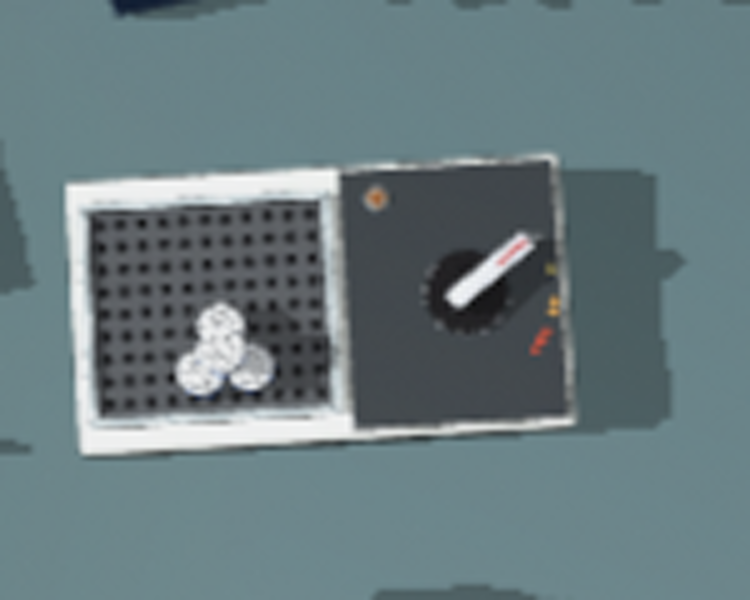

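View pics/side0c.png

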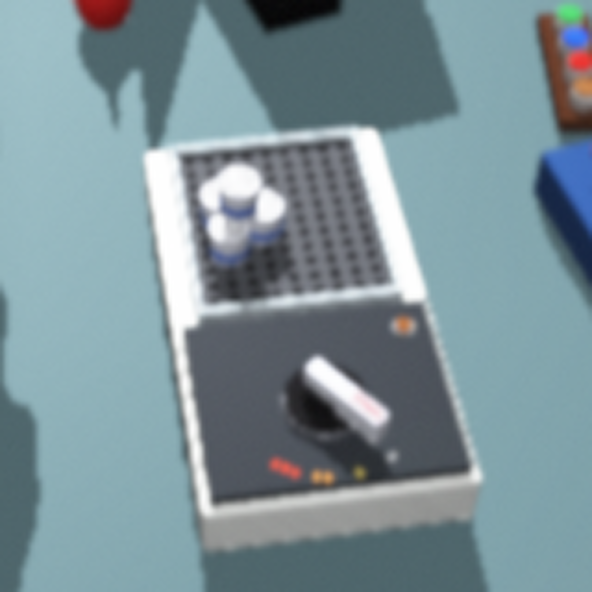

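```bash
cat > h.py <<'E'
import numpy as np, cv2
from workcell import *
from scipy.spatial.transform import Rotation as Ro
from scipy.optimize import least_squares
def campose(n,f,st=None):
    if "T" in f: return np.array(f["T"])
    T=np.eye(4);T[:3,:3]=Ro.from_euler('xyz',st["tool_rot"]).as_matrix();T[:3,3]=st["position"]
    return T@np.array(f["mount"])
def proj(f,T,P):
    P=np.atleast_2d(P);c=(P-T[:3,3])@T[:3,:3]
    return np.c_[f["cx"]+f["fx"]*c[:,0]/c[:,2],f["cy"]+f["fy"]*c[:,1]/c[:,2]]
def back(f,T,px,z):
    px=np.atleast_2d(px);d=np.c_[(px[:,0]-f["cx"])/f["fx"],(px[:,1]-f["cy"])/f["fy"],np.ones(len(px))]@T[:3,:3].T
    return T[:3,3]+d*((z-T[2,3])/d[:,2])[:,None]
E
python3 - <<'E'
from h import *
F={n:grab_frame(n) for n in["top","side"]}
o=lambda a,s,k:np.array(a)/s+np.array(k)
# deck corners inner (x,y): top img: up=+x, right=-y
inner_t=o([(90,212),(320,198),(332,405),(100,415)],5,(190,110)); inner=[(.075,.085),(.075,-.085),(-.075,-.085),(-.075,.085)]
out_t=o([(65,183),(557,155),(577,425),(82,455)],5,(190,110)); outer=[(.1,.095),(.1,-.265),(-.1,-.265),(-.1,.095)]
out_s=o([(370,130),(480,480),(205,512),(148,152)],3.7,(190,120))
for n,p in(("top",out_t),("side",out_s)):
    w=back(F[n],np.array(F[n]["T"]),p,.07);print(n,w.round(3))
print(back(F["top"],np.array(F["top"]["T"]),inner_t,.066).round(3))
w=back(F["top"],np.array(F["top"]["T"]),o([(466,290)],5,(190,110)),.078);print("dial",w)
w=back(F["top"],np.array(F["top"]["T"]),o([(517,247)],5,(190,110)),.104);print("leverred",w)
print("can",back(F["top"],np.array(F["top"]["T"]),o([(220,322),(201,371),(251,366)],5,(190,110)),.096))
print("can4",back(F["top"],np.array(F["top"]["T"]),o([(222,349)],5,(190,110)),.126))
E
```

```text
top [[ 0.645  0.146  0.07 ]
 [ 0.661 -0.21   0.07 ]
 [ 0.465 -0.22   0.07 ]
 [ 0.448  0.135  0.07 ]]
side [[ 0.645  0.137  0.07 ]
 [ 0.665 -0.216  0.07 ]
 [ 0.472 -0.224  0.07 ]
 [ 0.456  0.129  0.07 ]]
[[ 0.625  0.128  0.066]
 [ 0.632 -0.038  0.066]
 [ 0.482 -0.045  0.066]
 [ 0.477  0.122  0.066]]
dial [[ 0.56240273 -0.14184794  0.078     ]]
leverred [[ 0.58897529 -0.17608413  0.104     ]]
can [[0.53979204 0.03366482 0.096     ]
 [0.5053171  0.04742243 0.096     ]
 [0.50835268 0.0121943  0.096     ]]
can4 [[0.51771625 0.03101899 0.126     ]]
```

Emit:
move_arm(motion=[[[20, -50, 35], [0, 0, 0.1]], [[45, -105, 60], [0, 0, 0.2]], [[70, -155, 70], [0, 0, 0.3]], [[95, -210, 70], [0, 0, 0.4]], [[120, -265, 60], [0, 0, 0.49]], [[145, -320, 50], [0, 0, 0.49]], [[170, -375, 40], [0, 0, 0.49]], [[195, -430, 30], [0, 0, 0.49]], [[220, -485, 20], [0, 0, 0.49]], [[240, -533, 10], [0, 0, 0.49]], [[240, -533, 10], [0, 0, 0.49]]], jaw=60)

```text
clock: 2.52
position: [0.5089, 0.0276, 0.2656]
tool_rot: [-3.14, -0.001, -3.101]
force: [-0.7, 1.0, -0.8]
grip_width: 0.06
```

Run:
```python
from h import *
st=observe();f=grab_frame("wrist");T=campose("wrist",f,st)
print(st["position"],st["tool_rot"],st["qpos"],st["clock"])
np.savez("w1.npz",frame=f["frame"],T=T,K=[f["fx"],f["fy"],f["cx"],f["cy"]])
cv2.imwrite("pics/w1.png",cv2.resize(f["frame"][:,:,::-1],(800,600),interpolation=3))
for o in outline_of("can1","wrist"): 
    ys,xs=np.where(o["pixels"]);print(round(o["score"],2),o["pixel"],o["pixels"].sum(),xs.min(),xs.max(),ys.min(),ys.max())
```

```text
[0.5089357  0.02758289 0.26564797] [-3.14020556e+00 -7.10298165e-04 -3.10102197e+00] [-0.25782291  0.32908686  0.11002524  1.89346412 -0.04291378  0.9221984
  1.48367252] 2.525
0.81 [270.6, 198.3] 1432 248 286 175 219
0.72 [243.6, 175.5] 922 227 262 158 197
0.68 [288.5, 171.2] 928 267 303 156 195
```

View pics/w1.png

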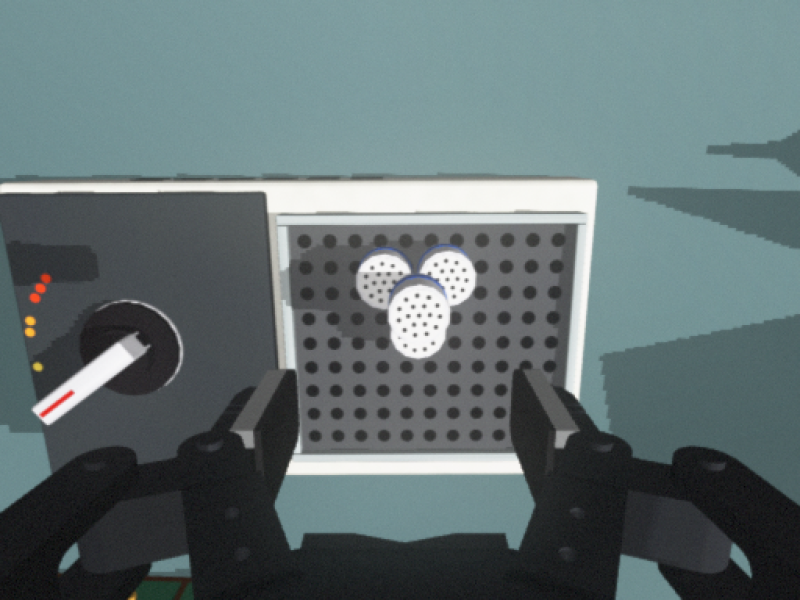

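Run:
```python
from h import *
d=np.load("w1.npz");K=d["K"];f=dict(fx=K[0],fy=K[1],cx=K[2],cy=K[3]);T=d["T"];s=1.5625
b=lambda p,z:back(f,T,np.array(p)/s,z).round(4)
cor=b([(290,224),(577,224),(562,453),(300,453)],.066);print(cor,cor.mean(0))
print("can4",b([(419,312)],.126),"c,b,a",b([(383,280),(447,279),(417,331)],.096))
print("dial",b([(131,347)],.078))
```

```text
[[ 0.4827 -0.0415  0.066 ]
 [ 0.4758  0.129   0.066 ]
 [ 0.6283  0.138   0.066 ]
 [ 0.6355 -0.0371  0.066 ]] [0.555575 0.0471   0.066   ]
can4 [[0.5166 0.0354 0.126 ]] c,b,a [[0.5077 0.0158 0.096 ]
 [0.5057 0.0512 0.096 ]
 [0.5366 0.036  0.096 ]]
dial [[ 0.5599 -0.1369  0.078 ]]
```

Emit:
move_arm(motion=[[[4, 3, -50], [0, 0, 0]], [[8, 6, -100], [0, 0, 0]], [[8, 6, -137], [0, 0, 0]], [[8, 6, -137], [0, 0, 0]], [[8, 6, -137], [0, 0, 0]]], jaw=60)

```text
clock: 3.25
position: [0.517, 0.0381, 0.1308]
tool_rot: [3.141, 0.001, -3.095]
force: [-0.1, -0.3, 0.4]
grip_width: 0.0599
```

Emit:
move_arm(motion=[[[0, 0, 0], [0, 0, 0]], [[0, 0, 0], [0, 0, 0]], [[0, 0, 0], [0, 0, 0]], [[0, 0, 0], [0, 0, 0]]], jaw=20, grip_force=25)

```text
clock: 3.75
position: [0.517, 0.0377, 0.1307]
tool_rot: [3.141, 0.002, -3.096]
force: [-3.0, 0.3, 14.4]
grip_width: 0.031
```

Run:
```python
from h import *
st=observe();f=grab_frame("wrist");print(st["position"],st["grip_width"],st["force"])
cv2.imwrite("pics/w2.png",f["frame"][:,:,::-1])
```

```text
[0.51704588 0.03765701 0.13066965] 0.031011036527880204 [-2.98838109  0.34596115 14.36113336]
```

View pics/w2.png

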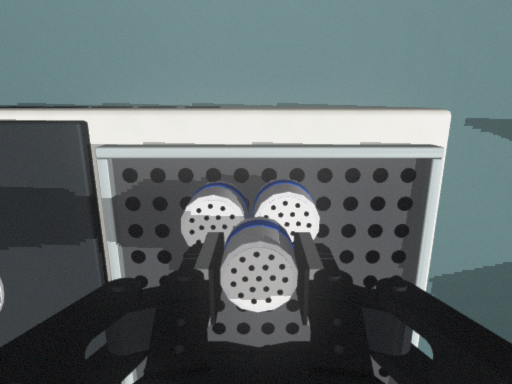

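Emit:
move_arm(motion=[[[0, 0, 30], [0, 0, 0]], [[0, 0, 40], [0, 0, 0]], [[40, 25, 40], [0, 0, 0]], [[74, 51, 30], [0, 0, 0]], [[74, 51, 0], [0, 0, 0]], [[74, 51, -15], [0, 0, 0]], [[74, 51, -15], [0, 0, 0]]])

```text
clock: 4.68
position: [0.5897, 0.0879, 0.1137]
tool_rot: [-3.141, -0.002, -3.096]
force: [0.6, -0.8, -0.3]
grip_width: 0.0309
```

Run:
```python
from h import *
st=observe();f=grab_frame("side");print(st["position"],st["grip_width"],st["force"])
cv2.imwrite("pics/s3.png",cv2.resize(f["frame"][100:290,170:360,::-1],(580,580),interpolation=2))
f=grab_frame("wrist");cv2.imwrite("pics/w3.png",f["frame"][:,:,::-1])
```

```text
[0.58966471 0.08793511 0.11366063] 0.030915817061995726 [ 0.64240432 -0.81370305 -0.26058926]
```

View pics/s3.png

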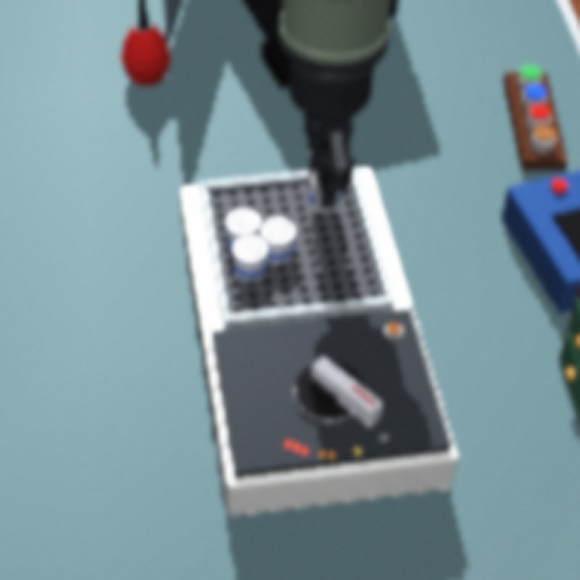

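View pics/w3.png

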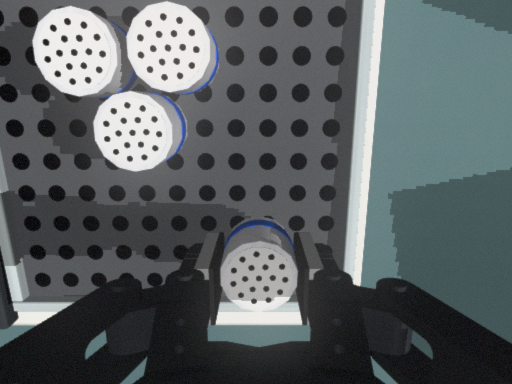

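Emit:
move_arm(motion=[[[0, 0, -9], [0, 0, 0]], [[0, 0, -13], [0, 0, 0]], [[0, 0, -13], [0, 0, 0]]])

```text
clock: 5.15
position: [0.5903, 0.0884, 0.1012]
tool_rot: [-3.142, -0.0, -3.095]
force: [0.0, 0.6, -0.4]
grip_width: 0.0313
```

Run:
```python
from h import *
st=observe();print(st["position"],st["force"])
i=cv2.imread("pics/w3.png")
T=np.eye(4);T[:3,:3]=Ro.from_euler('xyz',[-3.141,-.002,-3.096]).as_matrix();T[:3,3]=[.58966,.08794,.11366]
f=grab_frame("wrist");T=T@np.array(f["mount"])
b=lambda p,z:back(f,T,np.array(p),z).round(4)
print("c,b,a",b([(75,51),(169,46),(133,131)],.096),"can4",b([(259,276)],.111+.009))
print("deck corners",b([(350,296),(20,294)],.066), b([(366,0)],.066))
```

```text
[0.59030447 0.08839569 0.10116335] [ 0.03402395  0.5709231  -0.4483062 ]
c,b,a [[0.5077 0.0162 0.096 ]
 [0.5044 0.0511 0.096 ]
 [0.5362 0.0362 0.096 ]] can4 [[0.5838 0.088  0.12  ]]
deck corners [[ 0.6233  0.1397  0.066 ]
 [ 0.6303 -0.0408  0.066 ]] [[0.4778 0.13   0.066 ]]
```

Emit:
move_arm(motion=[[[0, 0, -1], [0, 0, 0]], [[0, 0, -2], [0, 0, 0]], [[0, 0, -2], [0, 0, 0]]])

```text
clock: 5.58
position: [0.5905, 0.0884, 0.1007]
tool_rot: [3.141, 0.001, -3.096]
force: [-8.1, -1.5, 24.2]
grip_width: 0.0311
```

Emit:
move_arm(motion=[[[0, 0, 0], [0, 0, 0]], [[0, 0, 0], [0, 0, 0]], [[0, 0, 0], [0, 0, 0]], [[0, 0, 40], [0, 0, 0]], [[0, 0, 60], [0, 0, 0]], [[-25, -25, 60], [0, 0, 0]], [[-54, -54, 60], [0, 0, 0]], [[-54, -54, 60], [0, 0, 0]]], jaw=46)

```text
clock: 6.58
position: [0.5348, 0.0322, 0.1595]
tool_rot: [-3.141, -0.001, -3.098]
force: [0.4, 0.8, -0.0]
grip_width: 0.0462
```

Run:
```python
from h import *
st=observe();f=grab_frame("wrist");T=campose("wrist",f,st)
print(st["position"],st["tool_rot"],st["clock"])
np.savez("w4.npz",frame=f["frame"],T=T,K=[f["fx"],f["fy"],f["cx"],f["cy"]])
cv2.imwrite("pics/w4.png",f["frame"][:,:,::-1])
```

```text
[0.53482718 0.03219355 0.15949276] [-3.14080786e+00 -9.54216296e-04 -3.09818810e+00] 6.575
```

View pics/w4.png

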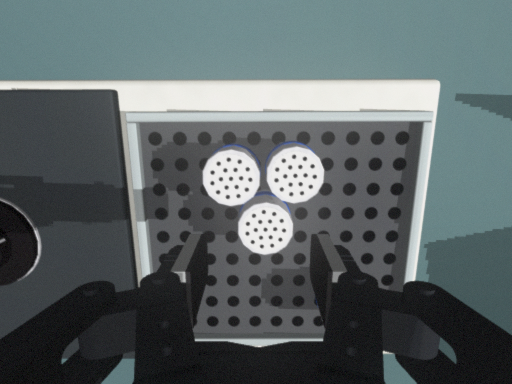

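Run:
```python
from h import *
d=np.load("w4.npz");K=d["K"];f=dict(fx=K[0],fy=K[1],cx=K[2],cy=K[3]);T=d["T"]
b=lambda p,z:back(f,T,np.array(p),z).round(4)
print("c,b,a",b([(231,177),(295,174),(265,229)],.096),b([(143,121),(424,120),(414,335)],.066))
```

```text
c,b,a [[0.5083 0.0161 0.096 ]
 [0.5052 0.0508 0.096 ]
 [0.5377 0.0361 0.096 ]] [[ 0.4825 -0.0404  0.066 ]
 [ 0.4746  0.1302  0.066 ]
 [ 0.6263  0.1488  0.066 ]]
```

Emit:
move_arm(motion=[[[3, 2, -30], [0, 0, 0]], [[3, 2, -57], [0, 0, 0]], [[3, 2, -57], [0, 0, 0]], [[3, 2, -57], [0, 0, 0]]])

```text
clock: 7.12
position: [0.54, 0.0368, 0.103]
tool_rot: [3.141, 0.001, -3.095]
force: [-0.7, -0.1, 1.4]
grip_width: 0.0461
```

Emit:
move_arm(motion=[[[0, 0, 0], [0, 0, 0]], [[0, 0, 0], [0, 0, 0]], [[0, 0, 0], [0, 0, 0]]], jaw=20)

```text
clock: 7.5
position: [0.54, 0.0367, 0.1035]
tool_rot: [3.141, 0.002, -3.095]
force: [-1.1, 0.4, 5.4]
grip_width: 0.0308
```

Emit:
move_arm(motion=[[[0, 0, 25], [0, 0, 0]], [[2, 0, 40], [0, 0, 0]], [[30, -15, 40], [0, 0, 0]], [[54, -31, 35], [0, 0, 0]], [[54, -31, 12], [0, 0, 0]], [[54, -31, 3], [0, 0, 0]], [[54, -31, 0], [0, 0, 0]], [[54, -31, 0], [0, 0, 0]]])

```text
clock: 8.5
position: [0.5935, 0.0056, 0.1032]
tool_rot: [3.142, 0.001, -3.095]
force: [-0.5, -1.1, 1.5]
grip_width: 0.0312
```

Emit:
move_arm(motion=[[[0, 0, 0], [0, 0, 0]], [[0, 0, 0], [0, 0, 0]], [[0, 0, 0], [0, 0, 0]], [[0, 0, 30], [0, 0, 0]], [[-10, 5, 60], [0, 0, 0]], [[-50, 25, 70], [0, 0, -0.15]], [[-86, 46, 70], [0, 0, -0.3]], [[-86, 46, 70], [0, 0, -0.3]]], jaw=46)

```text
clock: 9.5
position: [0.5055, 0.0531, 0.1726]
tool_rot: [3.141, -0.001, 2.888]
force: [1.3, -0.7, -0.6]
grip_width: 0.0458
```

Run:
```python
from h import *
st=observe();f=grab_frame("wrist");T=campose("wrist",f,st)
print(st["position"],st["tool_rot"],st["clock"],st["qpos"])
np.savez("w5.npz",frame=f["frame"],T=T,K=[f["fx"],f["fy"],f["cx"],f["cy"]])
cv2.imwrite("pics/w5.png",f["frame"][:,:,::-1])
f=grab_frame("side")
cv2.imwrite("pics/s5.png",cv2.resize(f["frame"][100:290,170:360,::-1],(580,580),interpolation=2))
```

```text
[0.50549141 0.05307128 0.17264614] [ 3.14124933e+00 -8.47433371e-04  2.88815160e+00] 9.5 [-0.3501532   0.46173326  0.17041881  1.98942106 -0.11856405  0.7003174
  1.210949  ]
```

View pics/w5.png

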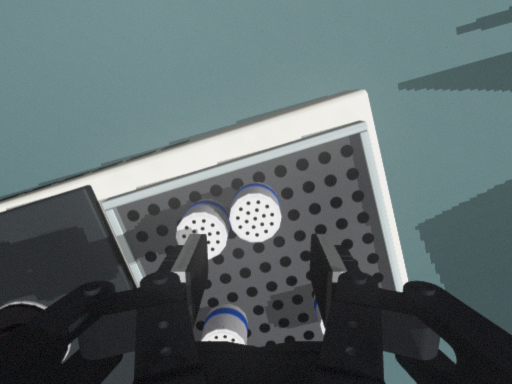

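View pics/s5.png

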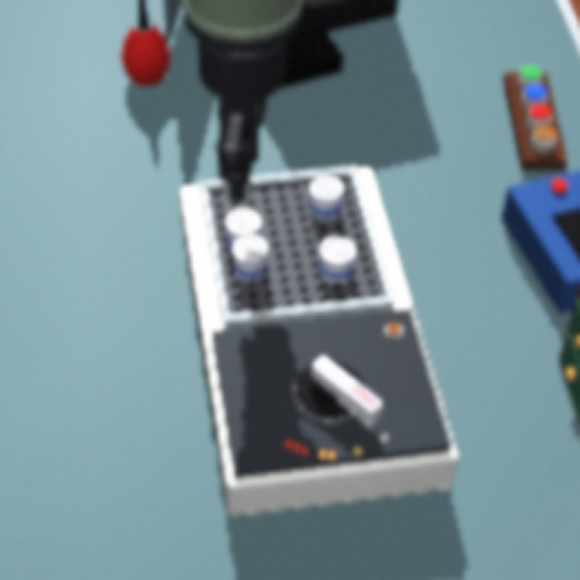

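Emit:
move_arm(motion=[[[0, 0, -10], [0, 0, -0.18]], [[0, 0, -15], [0, 0, -0.36]], [[-1, 0, -20], [0, 0, -0.54]], [[-1, 0, -20], [0, 0, -0.72]], [[-2, 0, -20], [0, 0, -0.9]], [[-2, 0, -20], [0, 0, -1.08]], [[-2, 0, -20], [0, 0, -1.15]], [[-2, 0, -20], [0, 0, -1.15]], [[-2, 0, -20], [0, 0, -1.15]]], jaw=44)

```text
clock: 10.72
position: [0.5057, 0.0511, 0.1522]
tool_rot: [3.142, 0.0, 1.74]
force: [-0.1, -0.7, -0.8]
grip_width: 0.0443
```

Run:
```python
from h import *
st=observe();f=grab_frame("wrist");T=campose("wrist",f,st)
print(st["position"],st["tool_rot"],st["clock"],st["qpos"])
np.savez("w6.npz",frame=f["frame"],T=T,K=[f["fx"],f["fy"],f["cx"],f["cy"]])
print(proj(f,T,[[.5052,.0508,.096],[.508,.016,.096]]))
cv2.imwrite("pics/w6.png",f["frame"][:,:,::-1])
```

```text
[0.50571171 0.05111092 0.15220448] [3.14157534e+00 2.22544333e-04 1.73952812e+00] 10.725 [-0.5667217   0.53879958  0.47406578  2.01534005 -0.38435071  0.67401268
  0.32293399]
[[260.07960871 226.95338372]
 [254.62399627 284.16372931]]
```

View pics/w6.png

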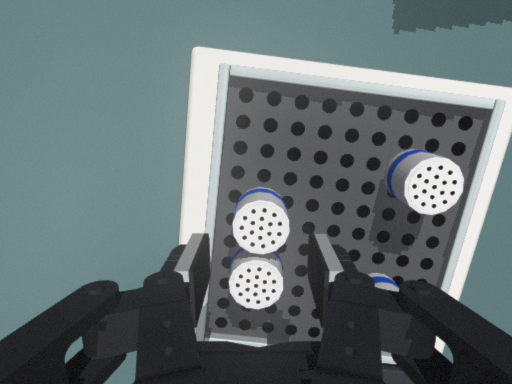

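Emit:
move_arm(motion=[[[0, 1, -30], [0, 0, 0]], [[0, 1, -49], [0, 0, 0]], [[0, 1, -49], [0, 0, 0]], [[0, 1, -49], [0, 0, 0]]])

```text
clock: 11.28
position: [0.5057, 0.0522, 0.1039]
tool_rot: [3.141, -0.0, 1.738]
force: [-0.2, -0.0, 1.2]
grip_width: 0.044
```

Emit:
move_arm(motion=[[[0, 0, 0], [0, 0, 0]], [[0, 0, 0], [0, 0, 0]], [[0, 0, 0], [0, 0, 0]]], jaw=20)

```text
clock: 11.65
position: [0.5058, 0.0525, 0.1042]
tool_rot: [3.14, -0.0, 1.738]
force: [-1.3, -1.1, 6.6]
grip_width: 0.0311
```

Emit:
move_arm(motion=[[[0, 1, 15], [0, 0, 0]], [[2, 8, 20], [0, 0, 0]], [[8, 35, 20], [0, 0, 0]], [[8, 35, 8], [0, 0, 0]], [[8, 35, 1], [0, 0, 0]], [[8, 35, 0], [0, 0, 0]], [[8, 35, 0], [0, 0, 0]]])

```text
clock: 12.52
position: [0.5133, 0.087, 0.1032]
tool_rot: [-3.141, -0.0, 1.737]
force: [-0.2, 1.0, 2.0]
grip_width: 0.031
```

Emit:
move_arm(motion=[[[0, 0, 0], [0, 0, 0]], [[0, 0, 0], [0, 0, 0]], [[0, 0, 0], [0, 0, 0]], [[0, 0, 30], [0, 0, 0]], [[0, 0, 70], [0, 0, 0.1]], [[0, -30, 120], [0, 0, 0.25]], [[0, -50, 150], [0, 0, 0.4]], [[0, -60, 160], [0, 0, 0.5]], [[0, -70, 160], [0, 0, 0.5]], [[0, -70, 160], [0, 0, 0.5]]], jaw=46)

```text
clock: 13.78
position: [0.5131, 0.0169, 0.2627]
tool_rot: [-3.141, -0.0, 2.234]
force: [0.2, 0.9, -0.6]
grip_width: 0.0459
```

Run:
```python
from h import *
st=observe();f=grab_frame("wrist");T=campose("wrist",f,st)
print(st["position"],st["tool_rot"],st["clock"],st["qpos"])
np.savez("w7.npz",frame=f["frame"],T=T,K=[f["fx"],f["fy"],f["cx"],f["cy"]])
cv2.imwrite("pics/w7.png",cv2.resize(f["frame"][:,:,::-1],(800,600),interpolation=3))
f=grab_frame("side")
cv2.imwrite("pics/s7.png",cv2.resize(f["frame"][100:290,170:360,::-1],(580,580),interpolation=2))
```

```text
[0.51307937 0.01687718 0.26268683] [-3.14074494e+00 -3.07782692e-04  2.23439979e+00] 13.775 [-0.49354781  0.365397    0.4492785   1.90045529 -0.19611509  0.91951258
  0.71318194]
```

View pics/w7.png

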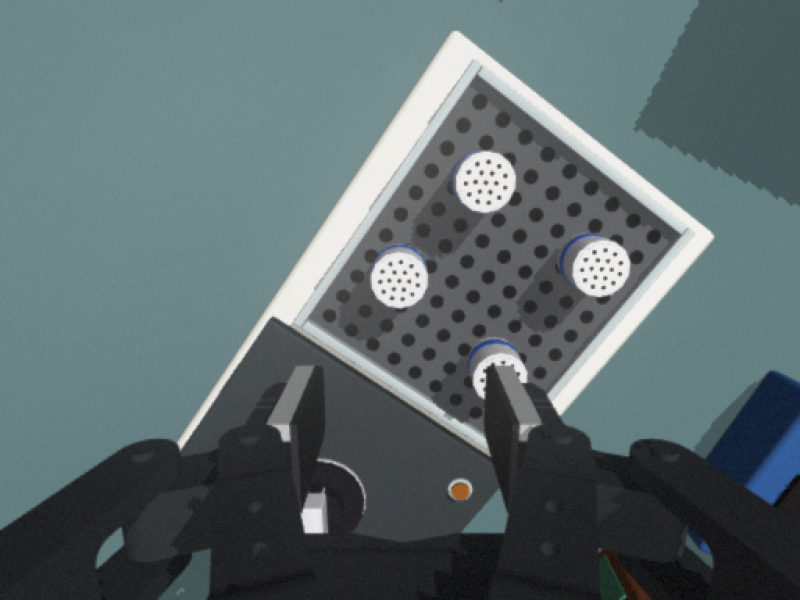

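View pics/s7.png

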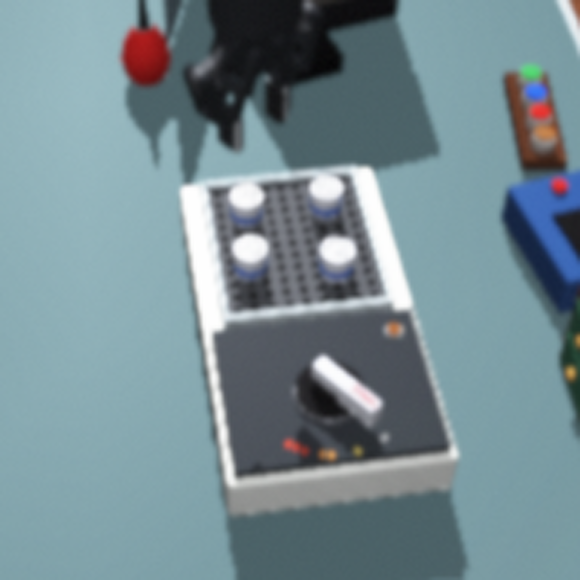

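Run:
```python
from h import *
d=np.load("w7.npz");K=d["K"];f=dict(fx=K[0],fy=K[1],cx=K[2],cy=K[3]);T=d["T"]
b=lambda p,z:back(f,T,np.array(p)/1.5625,z)
c=b([(481,76),(685,240),(307,322)],.066);print(c.round(4))
o=(c[1]+c[2])/2;y=(c[0]-c[2])[:2];yaw=np.arctan2(-y[0],y[1]);print(o,yaw)
w=b([(485,181),(399,279),(600,267),(498,376)],.096)
R=np.array([[np.cos(yaw),np.sin(yaw)],[-np.sin(yaw),np.cos(yaw)]])
print(w.round(4),((w-o)[:,:2]@R.T).round(4))
```

```text
[[ 0.4778  0.1287  0.066 ]
 [ 0.6316  0.134   0.066 ]
 [ 0.4843 -0.0459  0.066 ]]
[0.55795408 0.04405917 0.066     ] 0.03728611848416237
[[0.5117 0.0853 0.096 ]
 [0.5085 0.0163 0.096 ]
 [0.5906 0.0889 0.096 ]
 [0.5885 0.0062 0.096 ]] [[-0.0447  0.0429]
 [-0.0505 -0.0259]
 [ 0.0343  0.0436]
 [ 0.0291 -0.0389]]
```

Emit:
move_arm(motion=[[[20, -55, 0], [0, 0, 0]], [[40, -110, 0], [0, 0, 0]], [[60, -155, -20], [0, 0, 0]], [[75, -189, -50], [0, 0, 0]], [[75, -189, -70], [0, 0, 0]], [[75, -189, -70], [0, 0, 0]]])

```text
clock: 14.62
position: [0.5876, -0.1709, 0.1913]
tool_rot: [-3.139, -0.003, 2.237]
force: [-0.4, 0.7, -0.5]
grip_width: 0.0457
```

Run:
```python
from h import *
st=observe();f=grab_frame("wrist");T=campose("wrist",f,st)
print(st["position"],st["tool_rot"],st["clock"],st["qpos"])
np.savez("w8.npz",frame=f["frame"],T=T,K=[f["fx"],f["fy"],f["cx"],f["cy"]])
cv2.imwrite("pics/w8.png",cv2.resize(f["frame"][:,:,::-1],(800,600),interpolation=3))
```

```text
[ 0.58763447 -0.17094023  0.19132301] [-3.13904470e+00 -2.66320079e-03  2.23716656e+00] 14.625 [-0.09493261  0.61580625  0.42113538  1.71032334 -0.30934445  0.88557599
  1.12244844]
```

View pics/w8.png

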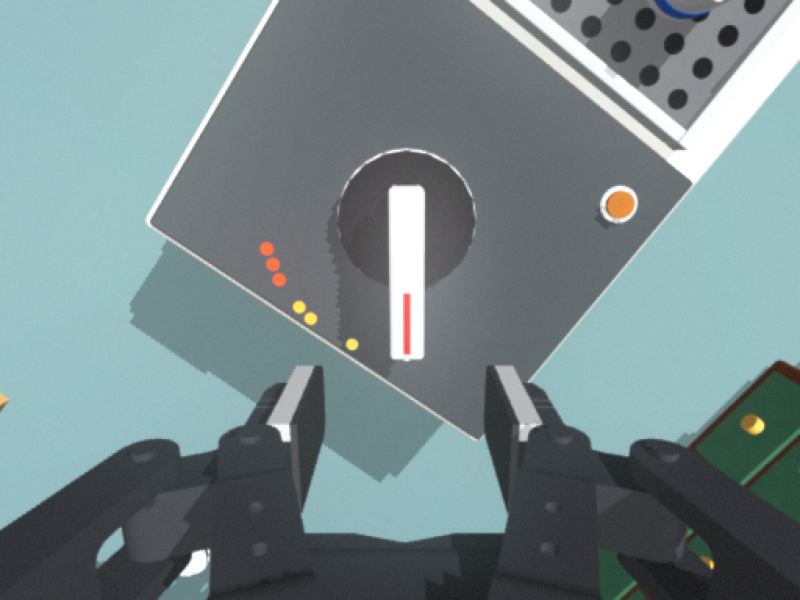

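Run:
```python
from h import *
d=np.load("w8.npz");K=d["K"];f=dict(fx=K[0],fy=K[1],cx=K[2],cy=K[3]);T=d["T"]
b=lambda p,z:back(f,T,np.array(p)/1.5625,z)
e=b([(406,186),(407,357)],.104);print(e.round(4));u=(e[1]-e[0])[:2];print(np.linalg.norm(u),np.arctan2(u[1],u[0]))
u/=np.linalg.norm(u)
ax=e.mean(0)[:2]-u*.019;print("axis",ax,"skirt",b([(407,216)],.078))
a0=np.arctan2(u[1],u[0])
for q in np.arange(0,1.33,.21):
    a=a0-q;n=np.array([np.sin(a),-np.cos(a)]) # clockwise dir
    print(round(q,2),(ax+.042*np.array([np.cos(a),np.sin(a)])).round(4),n.round(3))
```

```text
[[ 0.5523 -0.1269  0.104 ]
 [ 0.5952 -0.1806  0.104 ]]
0.06875780797576611 -0.8977932256292654
axis [ 0.56188588 -0.13888112] skirt [[ 0.56128512 -0.13752872  0.078     ]]
0.0 [ 0.5881 -0.1717] [-0.782 -0.623]
0.21 [ 0.5806 -0.1765] [-0.895 -0.447]
0.42 [ 0.5724 -0.1795] [-0.968 -0.25 ]
0.63 [ 0.5637 -0.1808] [-0.999 -0.043]
0.84 [ 0.5549 -0.1803] [-0.986  0.166]
1.05 [ 0.5464 -0.1779] [-0.93   0.368]
1.26 [ 0.5386 -0.1739] [-0.833  0.554]
```

Emit:
move_arm(motion=[[[0, 0, -40], [0, 0, 0]], [[0, 0, -75], [0, 0, 0]], [[0, 0, -83], [0, 0, 0]], [[0, 0, -83], [0, 0, 0]]])

```text
clock: 15.18
position: [0.5889, -0.1713, 0.1113]
tool_rot: [3.141, 0.001, 2.238]
force: [0.7, 0.5, 0.6]
grip_width: 0.0461
```

Emit:
move_arm(motion=[[[0, 0, 0], [0, 0, 0]], [[0, 0, 0], [0, 0, 0]], [[0, 0, 0], [0, 0, 0]], [[0, 0, 0], [0, 0, 0]]], jaw=20, grip_force=20)

```text
clock: 15.68
position: [0.5885, -0.1715, 0.1105]
tool_rot: [3.141, 0.0, 2.238]
force: [0.7, 0.1, 1.6]
grip_width: 0.0199
```

Run:
```python
from h import *
st=observe();f=grab_frame("wrist")
print(st["position"],st["tool_rot"],st["clock"],st["grip_width"],st["force"])
cv2.imwrite("pics/w9.png",f["frame"][:,:,::-1])
```

```text
[ 0.58846997 -0.17154805  0.11052443] [3.14137178e+00 1.87380529e-04 2.23777647e+00] 15.675 0.019921428574766982 [0.69623465 0.05755396 1.64879454]
```

View pics/w9.png

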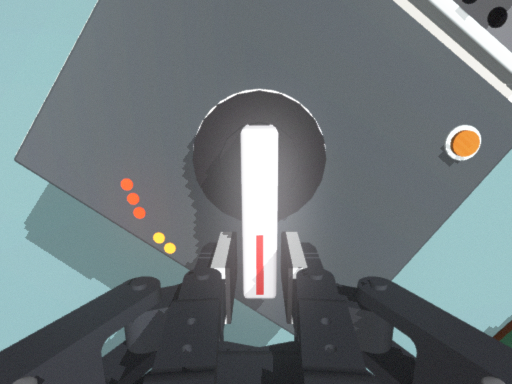

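Emit:
move_arm(motion=[[[-4.9, -3.4, 0], [0, 0, -0.14]], [[-10.2, -5.9, 0], [0, 0, -0.28]], [[-15.7, -7.8, 0], [0, 0, -0.42]], [[-21.5, -8.8, 0], [0, 0, -0.56]], [[-27.4, -9.2, 0], [0, 0, -0.7]], [[-33.2, -8.6, 0], [0, 0, -0.84]], [[-39, -7.2, 0], [0, 0, -0.98]], [[-44.4, -5.1, 0], [0, 0, -1.12]], [[-49.5, -2.2, 0], [0, 0, -1.26]], [[-52, -0.5, 0], [0, 0, -1.32]], [[-52, -0.5, 0], [0, 0, -1.32]], [[-52, -0.5, 0], [0, 0, -1.32]]])

```text
clock: 17.23
position: [0.5369, -0.1721, 0.1104]
tool_rot: [3.141, -0.0, 0.919]
force: [3.0, -0.4, 0.4]
grip_width: 0.02
```

Run:
```python
from h import *
st=observe();f=grab_frame("wrist");T=campose("wrist",f,st)
print(st["position"],st["tool_rot"],st["clock"],st["grip_width"],st["force"],st["moment"])
np.savez("w10.npz",frame=f["frame"],T=T,K=[f["fx"],f["fy"],f["cx"],f["cy"]])
cv2.imwrite("pics/w10.png",cv2.resize(f["frame"][:,:,::-1],(800,600),interpolation=3))
f=grab_frame("side")
cv2.imwrite("pics/s10.png",cv2.resize(f["frame"][100:290,170:360,::-1],(580,580),interpolation=2))
```

```text
[ 0.53686096 -0.17214112  0.11044948] [ 3.14091227e+00 -3.58262755e-04  9.19437268e-01] 17.225 0.020012183891103954 [ 3.02209829 -0.44534089  0.40597792] [-0.01641221 -0.74255826  0.06992676]
```

View pics/w10.png

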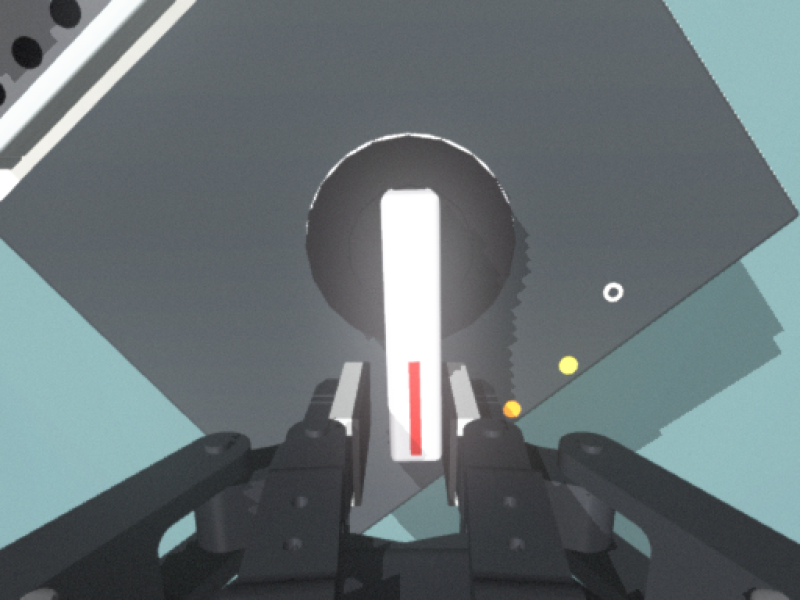

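View pics/s10.png

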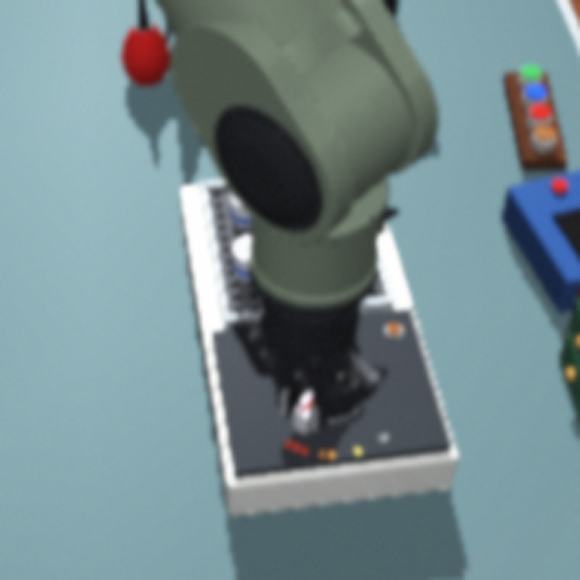

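Run:
```python
from h import *
d=np.load("w10.npz");K=d["K"];f=dict(fx=K[0],fy=K[1],cx=K[2],cy=K[3]);T=d["T"]
b=lambda p,z:back(f,T,np.array(p)/1.5625,z)
e=b([(410,192),(416,459)],.104);u=(e[1]-e[0])[:2];print(e,np.linalg.norm(u),"q",-.8978-np.arctan2(u[1],u[0]),-.906-np.arctan2(u[1],u[0]))
```

```text
[[ 0.57184112 -0.1266482   0.104     ]
 [ 0.5314583  -0.18251987  0.104     ]] 0.06893776589509419 q 1.2988466148772724 1.2906466148772724
```

Emit:
move_arm(motion=[[[0, 0, 0], [0, 0, 0]], [[0, 0, 0], [0, 0, 0]], [[0, 0, 0], [0, 0, 0]], [[0, 0, 0], [0, 0, 0]], [[0, 0, 0], [0, 0, 0]], [[0, 0, 0], [0, 0, 0]], [[0, 0, 0], [0, 0, 0]], [[0, 0, 0], [0, 0, 0]]])

```text
clock: 18.32
position: [0.5364, -0.1721, 0.1103]
tool_rot: [3.142, 0.0, 0.918]
force: [2.8, 0.0, 2.5]
grip_width: 0.0201
```

Run:
```python
from h import *
f=grab_frame("top");cv2.imwrite("pics/t11.png",cv2.resize(f["frame"][100:240,150:350,::-1],(800,560),interpolation=2))
st=observe();print(st["position"],st["tool_rot"],st["force"])
```

```text
[ 0.53638853 -0.17209472  0.11028535] [3.14156771e+00 4.63706851e-05 9.17750451e-01] [ 2.99668988 -0.20366691  1.47569607]
```

View pics/t11.png

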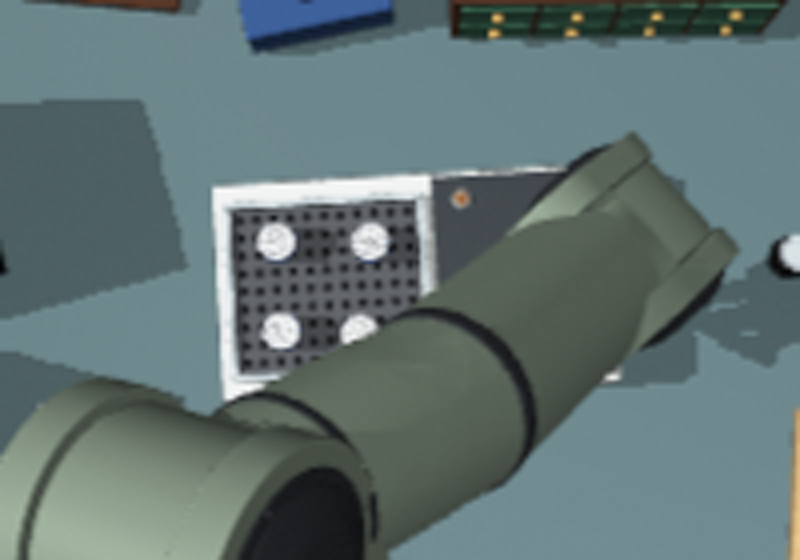

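The top view shows all four canisters spread over the deck, one in each quarter. The arm is holding the lever steadily with about 3 N, so I'm handing the job in.

```bash
python3 -c "
from workcell import *
print(job_done());print(observe()['force'],observe()['clock'])"
```

```text
the job is handed in; nothing more can be done
None
the job is handed in; nothing more can be done
```

The four canisters are spread one per quarter on the deck, and the arm is holding the dial at its third click. The job was handed in at about 18 s on the clock, with no verdict reported.

- **Canisters:** I moved three of them. The fourth was already well placed in its quarter, so I left it. The last wrist picture put the centres, in the deck's axes, at about (-45, +43), (-50, -26), (+34, +44) and (+29, -39) mm. The smallest spacing is about 65 mm. All are inside the limits, and the last top view, after the dial was turned, still shows one in each quarter, with the near one on the console side partly behind the arm.
- **Dial:** I put the jaws loosely around the lever and turned it clockwise. The last wrist picture reads about 1.29 rad, and 1.15 counts as the third click. From how far the arm travelled I expected about 1.25 rad, so the two differ slightly but both clear the threshold. The push was steady at about 3 N for more than a second before hand-in.
- **Camera disagreement:** The top and wrist cameras differed by up to 5 mm, mostly in y. I used mostly wrist readings or an average, and every grasp held.
- **Other objects:** I did not go near the bystander objects, and no unexpected contact force showed. I did not measure their positions afterwards.

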